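# Load the cartridge shaker and lock its hold-down arm

## Robot

A 6-joint arm with a two-finger parallel gripper is mounted at the origin on the work surface. World frame = base frame: x ahead of the robot, y to its left, z up, the work surface at z = 0. Lengths are in mm, angles in rad, forces in N, time in s.
With the tool pointing down it reaches from about 350 to 875 mm from the base axis. Payload 15.5 kg.
Tool frame: the origin (TCP) lies at the very end of the fingers, on their centre line; the grasp point (between the pads) lies hold_point_z behind it (hold_point_z is the distance from the TCP to the grasp point, in mm); z points along the fingers, y is the line along which they close (so a half turn about z gives the same grasp; the last joint's range is limited). The gripper opens to 85 mm and grips with 20 to 120 N. Pads are 22 mm wide; open, the fingers measure 114 mm over their backs; the gripper's body (76 mm by 85 mm) begins 54 mm behind the grasp point. The pads swing forward as they close: fully open they stand 13 mm farther back than shut.
Start: joints at [1.091, 0.494, 1.345, -0, 1.302, -0.096], TCP at [234.604, 579.299, 231.277] pointing down, gripper open.
Joint ranges: [-2.91, 2.91], [-0.82, 2.16], [0.22, 2.67], [-1.22, 4.37], [0.12, 2.79], [-3.08, 3.08]. Speed limits (rad/s): [1.89, 1.89, 2.57, 3.01, 3.01, 3.01].

## Interface

Orientations are given as a 3x3 rotation matrix whose columns are the frame's x, y, z axes.
In Python, from station import move_pose, servo_line, move_j, gripper_to, wait, inverse_kinematics, sense, camera, camera_model, Unreachable, close_job, boxes_of, place_of, hold_point_z gives the robot as it stands. Calls block until the motion is done:
- move_pose(position, orientation): joint-space move of the TCP to a pose.
- servo_line(position, orientation=None, speed=150, until_force=None): straight line of the TCP; orientation=None keeps the orientation; speed is the mean speed in mm/s. With until_force (N) it stops when the force on the tool has changed by that much, and returns True; else False.
- move_j(angles): joint-space move.
- gripper_to(opening, newtons=None): finger opening in mm; newtons is the grip in N (None keeps the last); returns when the fingers have stopped.
- wait(seconds).
- inverse_kinematics(position, orientation): joint angles nearest the present ones, or None.
- sense(): the state.
- camera(name): name is "scene" or "top"; returns (picture, depth): 400x640x3 uint8, red, green, blue; 400x640 float32, mm along the optical axis (not along the pixel's ray), 0 where there is no reading.
- camera_model(name): a dict with "K" (3x3 intrinsics, pixels), "eye" and "orientation" of the camera in the world. Camera axes: x right, y down, z forward; pixel columns grow to the right and rows downward; lengths in mm; the calibration is good to about 2 mm. A picture is of the moment at which its call begins. camera_model takes no time and is no camera call.
A pose or a line that the arm cannot do raises Unreachable and nothing moves.
- close_job(): hands the job in; it is judged then, once.
Trained networks look in the newest picture that a camera, given by its name, has taken for a name from the list of things; names that differ only in an ending like _2 or _b are one class to them, and where a whole thing is asked for, a point or a joint stands for the part that bears it (a point fixed in the world has none). Each returns a list of dicts, best first, with "score" (0 to 1); they miss things now and then, are a little off and sometimes report something else, mostly with a low value. They report only what shows in the picture. A call takes as long as a camera call. They do not tell look-alikes from the thing itself.
- boxes_of(camera, name): "rect" ([left, top, right, bottom] in pixels, round what is visible of it).
- place_of(camera, name): "location" ([row, column] in pixels: a listed point, or the origin of a listed thing).
The state is a dict: "t": time; "qpos": joint angles; "qvel": joint speeds; "effort": joint torques, N m; "tcp_pos": TCP position; "tool_rot": TCP orientation; "force": force on the tool from outside, world axes, zero at the start; "torque": the same for the moment, N m; "gripper_width": finger opening in mm; "finger_force": force on a finger pad.
Only numpy, scipy, OpenCV 4.12 (cv2) and the standard library are available. Lean on these libraries where they do the work, as an engineer would, in place of code of your own. Each camera call takes 0.05 s, during which the arm holds its last target. There are 200 camera calls.

## Task

Unlock the black bayonet cap (push it down against its spring, give it a quarter turn), lift it out and put it in the clear cap stand, and lay every test cartridge that is on the bench flat in the shaker's tray, each in the middle of a bay of its own. Then lift the hold-down arm off its pivot pin, turn it end for end and refit it fully down on the pin, so that its cross-bar lies over the tray; then put the cap back in its socket, push it down, give it a quarter turn and let the spring seat it in its notches. Leave the bottle, jar and beaker where they are.

Things in the scene. Friction and masses are not known exactly. Their poses are not given: they have to be found in the camera images.
- shaker: Cartridge shaker fixed to the bench: grey plate 230 x 265 x 10 mm. Origin on the bench under the pivot pin; x, y along the plate's edges, z up. Its tray is on the +y side: four bays, 46 x 90 mm each, side by side in x, between white ridges 3 mm high (x -108 to 108, y 70 to 160 mm).
- bay0 (a point): Where the centre of a cartridge is when it lies flat in the middle of bay 0: 16 mm above the bench, 6 mm above the deck. Bay centres are 54 mm apart. Axes as the shaker's; the bay is long in y.
- bay1 (a point): Where the centre of a cartridge is when it lies flat in the middle of bay 1: 16 mm above the bench, 6 mm above the deck. Bay centres are 54 mm apart. Axes as the shaker's; the bay is long in y.
- bay2 (a point): Where the centre of a cartridge is when it lies flat in the middle of bay 2: 16 mm above the bench, 6 mm above the deck. Bay centres are 54 mm apart. Axes as the shaker's; the bay is long in y.
- bay3 (a point): Where the centre of a cartridge is when it lies flat in the middle of bay 3: 16 mm above the bench, 6 mm above the deck. Bay centres are 54 mm apart. Axes as the shaker's; the bay is long in y.
- seat (a point): On the pivot pin's axis, 31 mm above the bench: where the arm's hub centre is when the arm sits fully down on its boss (28 mm across, top at 25 mm). Axes as the shaker's. The steel pin is 12 mm across, its tip tapered over 8 mm, top 60 mm above the bench.
- cheeks (a point): Mid-way between the two cheeks, at shaker y = 45 mm, 45 mm above the bench (their tops). They are 10 mm thick, 16 mm along y and 34 mm apart; the arm lies between them, can swing only some 4 degrees and must be lifted off to be turned round.
- slot (a point): Centre of the bayonet socket's top, 38 mm above the bench. Housing 52 mm square. Its slot, 44 mm along shaker x and 15 mm wide, lets the cap's cross-bar in when this lies along shaker x; a spring plunger then carries the cap, grip middle about 65 mm above the bench, cross-bar still in the slot. Axes as the shaker's.
- lock (a point): On the socket's axis, 62 mm above the bench: the middle of the cap's grip when locked (grip then along shaker y). From the slot: push down until the grip middle is 54 to 56 mm above the bench, turn a quarter turn either way, release: the spring lifts the cross-bar into its notches. To unlock: push down as far, turn back a quarter turn, lift out.
- plunger (a joint): Spring plunger inside the bayonet socket, m pressed: 0 = up, 0.010 = bottom stop, about 0.003 with the cap locked. 3 N at the top, rising 0.4 N per mm.
- holder_hub (a point): Centre of the hub of the loose hold-down arm, half-way up, on the axis of its 15 mm through hole. Hub 36 x 36 mm, arm 12 mm thick, 0.28 kg, balanced within 15 mm of the hub. Arm +y points to its cross-bar. At the start it sits on the pin with the cross-bar away from the tray. Lift 40 mm to clear the pin.
- holder_bar (a point): Middle of the arm's white rubber-lined cross-bar (200 mm along the arm's x, 20 mm along y), 115 mm along the arm's +y from the hub, joined to it by a 24 mm wide bar. Axes as the arm's. In place its underside is 25 mm above the bench, 3 mm over the cartridges.
- holder: The hold-down arm (see holder_hub): origin at the underside of the hub, on the hole's axis. A plain steel tail 24 mm wide runs from the hub to 88 mm along the arm's -y; in place it passes beside the bayonet socket, and the cap's flange hangs over it. It can be set down flat on the bare bench where the cartridges lay.
- cap_grip (a point): Middle of the loose black bayonet cap's grip bar: 46 mm along x, 14 mm along y (the width to pinch), 24 mm high. Under it a flange 76 mm across and 5 mm thick, its underside 17 mm below this point. Half a turn makes no difference. 0.10 kg. At the start it is locked in the socket.
- cap_rest (a point): Where the middle of the cap's grip is, 47 mm above the bench, when the cap hangs by its flange in the empty cap stand: a clear open box, 62 mm square, 30 mm high, inner width 52 mm, fixed to the bench; it takes the cap at any turn. Axes as the stand's.
- cap: The bayonet cap (see cap_grip): origin at the underside of the steel cross-bar at the foot of its 10 mm stem, 34 mm below cap_grip. Cross-bar 38 mm along x, 10 mm wide, 5 mm high.
- cart0_c (a point): Centre, half-way up, of a loose white test cartridge (two to four of these are present): 24 mm along x, 72 mm along y, 12 mm high, 25 g, lying flat on the bench.
- cart1_c (a point): Centre, half-way up, of a loose white test cartridge (two to four of these are present): 24 mm along x, 72 mm along y, 12 mm high, 25 g, lying flat on the bench.
- cart2_c (a point): Centre, half-way up, of a loose white test cartridge (two to four of these are present): 24 mm along x, 72 mm along y, 12 mm high, 25 g, lying flat on the bench.
- cart3_c (a point): Centre, half-way up, of a loose white test cartridge (two to four of these are present): 24 mm along x, 72 mm along y, 12 mm high, 25 g, lying flat on the bench.
- wash_bottle: Bystander: clear bottle, 60 mm across, 150 mm tall, origin at the centre of its underside.
- jar: Bystander: white jar, 60 mm across, 75 mm tall, origin at the centre of its underside.
- beaker: Bystander: glass beaker, 70 mm across, 90 mm tall, origin at the centre of its underside.
Mind the look-alikes: they are no part of the job. Leave any red look-alike of the cap alone.

How it is judged:
By the outcome, as a careful person would: the job done as asked, in the order asked, and still so for the second after the job is handed in, with the robot touching nothing.
Of cart0, cart1, cart2, cart3 only 2 to 4 are there at a start; the rules pass over those that are not, and their reading is None.
At some moment in a run one of cart0, cart1, cart2, cart3 may be knocked a few centimetres aside while the robot is not near it.
It also fails if it takes over 210 s, if anything falls off the work surface, if the arm or the gripper's body presses on something with over 40 N, if the wrist force passes 120 N, or if a joint passes its speed limit or range.

## Working session

There is one attempt and no reset: what is moved stays moved. The work goes in short steps, each a Python script; the robot and the scene stay as the last script left them, time stands still between calls to the robot, and variables do not carry over. Pictures are saved under pics/ and viewed, at most 14 in all, crops included, and the job is handed in when it is done.

```bash
ls; mkdir -p pics; python3 - <<'E'
from station import *
import station,cv2,numpy as np
print(hold_point_z, sense())
for c in ("scene","top"):
    p,d=camera(c); cv2.imwrite(f"pics/{c}0.png",p[:,:,::-1]); m=camera_model(c); print(c,m)
    np.save(f"pics/{c}_d0.npy",d)
    for n in ["shaker","slot","seat","cheeks","bay0","bay3","holder_hub","holder_bar","cap_grip","cap_rest","cart0_c","wash_bottle","jar","beaker"]:
        print(n,[(round(r["score"],2),[round(float(x)) for x in r["location"]]) for r in place_of(c,n)][:6])
E
```

```text
pics
18.700000000000003 {'t': 0.0, 'qpos': array([ 1.09051381e+00,  4.94178066e-01,  1.34612149e+00,  1.38257560e-05,
        1.30253457e+00, -9.54843632e-02]), 'qvel': array([-0.00093621, -0.00102159,  0.00062886,  0.00142583, -0.0009215 ,
       -0.00148609]), 'effort': array([-3.32485564e-03, -8.82152152e+01, -3.83872783e+01, -5.08804660e-04,
        1.02420378e-02,  8.82105951e-05]), 'tcp_pos': array([234.42167209, 578.97724999, 230.7067154 ]), 'tool_rot': array([[-9.26872802e-01,  3.75375099e-01, -5.85419379e-04],
       [ 3.75375533e-01,  9.26872165e-01, -1.09485672e-03],
       [ 1.31626979e-04, -1.23454503e-03, -9.99999229e-01]]), 'force': array([-0.51888825,  0.08484154,  0.42952919]), 'torque': array([-0.03003698,  0.0097575 , -0.00188404]), 'finger_force': 0.0, 'gripper_width': 85.42313970694167}
scene {'K': array([[365.34126509,   0.        , 318.69831572],
       [  0.        , 365.34126509, 192.93643572],
       [  0.        ,   0.        ,   1.        ]]), 'eye': array([1095.84327834,  102.66528653,  722.22073182]), 'orientation': array([[-0.18002544,  0.77731721, -0.6
[... 1248 characters left out ...]
0.89, [196, 314])]
seat [(0.56, [222, 293])]
cheeks [(0.7, [225, 268])]
bay0 [(0.97, [262, 242]), (0.86, [237, 244]), (0.86, [217, 238]), (0.84, [193, 236])]
bay3 [(0.97, [262, 242]), (0.86, [237, 244]), (0.86, [217, 238]), (0.84, [193, 236])]
holder_hub [(0.59, [224, 289]), (0.59, [200, 315]), (0.49, [224, 270]), (0.39, [223, 291]), (0.17, [224, 417])]
holder_bar [(0.97, [214, 339]), (0.68, [219, 418])]
cap_grip [(0.8, [194, 314]), (0.77, [175, 380]), (0.64, [129, 287])]
cap_rest [(0.92, [248, 158]), (0.2, [218, 460])]
cart0_c [(0.89, [219, 460])]
wash_bottle [(0.71, [222, 294]), (0.67, [136, 221])]
jar [(0.78, [133, 398]), (0.46, [214, 340]), (0.44, [198, 317])]
beaker [(0.56, [153, 454])]
```

```bash
python3 - <<'E'
import cv2
a=cv2.imread("pics/top0.png"); cv2.imwrite("pics/t0c.png",cv2.resize(a[90:330,120:500],None,fx=2.1,fy=2.1,interpolation=cv2.INTER_CUBIC))
a=cv2.imread("pics/scene0.png"); cv2.imwrite("pics/s0c.png",cv2.resize(a[100:360,130:530],None,fx=2,fy=2,interpolation=cv2.INTER_CUBIC))
E
```

```text
(no output)
```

View pics/t0c.png

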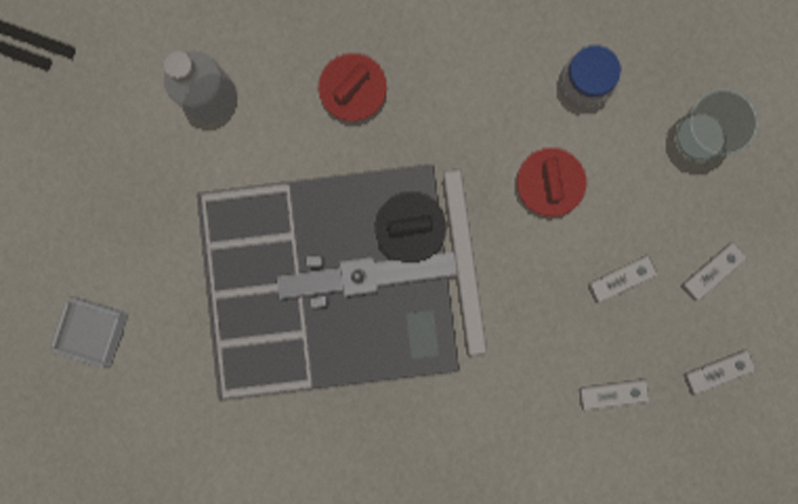

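View pics/s0c.png

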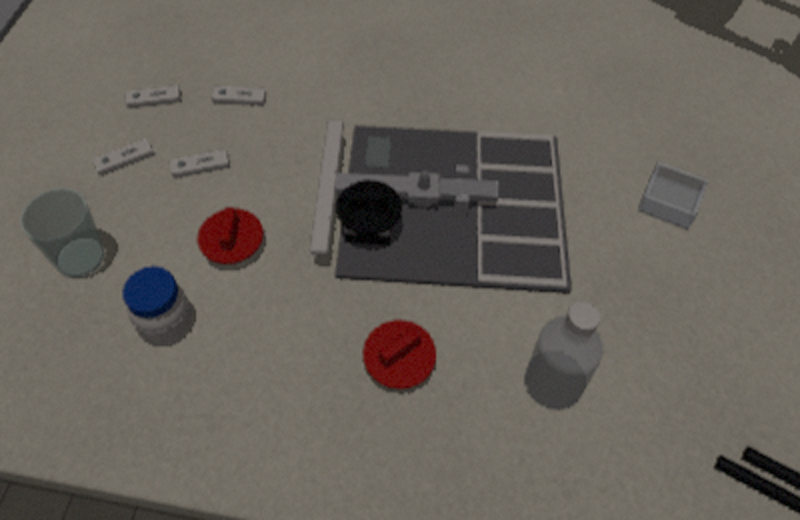

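Top view (full-image px): the black cap at (315,197) is the target. Red look-alikes are at (288,132) and (382,177), and both stay where they are. There are four cartridges near (416,223), (460,219), (463,267) and (413,278), the stand is at (163,248), and the arm's hub and pin are at about (291,222). The tray is on the left, which is world +y.

```bash
cat > h.py <<'E'
from station import *
import numpy as np, cv2
from scipy.spatial.transform import Rotation as R
def ray(cam,uv,z):
    m=camera_model(cam); uv=np.atleast_2d(np.asarray(uv,float))
    d=np.c_[uv,np.ones(len(uv))]@np.linalg.inv(m["K"]).T@m["orientation"].T
    return (m["eye"]+d*((z-m["eye"][2])/d[:,2])[:,None])[:,:2]
def proj(cam,P):
    m=camera_model(cam); c=(np.atleast_2d(P)-m["eye"])@m["orientation"]; q=c@m["K"].T
    return q[:,:2]/q[:,2:]
def down(yaw): # tool x at angle yaw in world, z down ; closing axis y = yaw-90deg
    c,s=np.cos(yaw),np.sin(yaw); return np.array([[c,s,0],[s,-c,0],[0,0,-1.]])
def rectify(cam,p,z,x0,x1,y0,y1,s=1.0):
    # metric orthophoto of plane z; pixel (i,j): x=x1-i*s , y=y1-j*s
    xs=np.arange(x1,x0,-s); ys=np.arange(y1,y0,-s); X,Y=np.meshgrid(xs,ys,indexing="ij")
    uv=proj(cam,np.c_[X.ravel(),Y.ravel(),np.full(X.size,z)]).reshape(X.shape+(2,)).astype(np.float32)
    return cv2.remap(p,uv[...,0],uv[...,1],cv2.INTER_CUBIC)
def carts(cam="top",p=None):
    if p is None: p,_=camera(cam)
    x0,x1,y0,y1=280,780,-600,60
    o=rectify(cam,p,12.,x0,x1,y0,y1).astype(int)
    m=((o.min(2)>150)&(o.max(2)-o.min(2)<45)).astype(np.uint8); m=cv2.morphologyEx(m,cv2.MORPH_CLOSE,np.ones((9,9),np.uint8))
    out=[]
    for c in cv2.findContours(m,cv2.RETR_EXTERNAL,cv2.CHAIN_APPROX_NONE)[0]:
        (cx,cy),(w,h),a=cv2.minAreaRect(c)
        if 15<min(w,h)<34 and 58<max(w,h)<84:
            b=cv2.boxPoints(((cx,cy),(w,h),a)); e=max((b[1]-b[0],b[2]-b[1]),key=np.linalg.norm)
            out.append((x1-cy,y1-cx,np.arctan2(-e[0],-e[1])%np.pi,w,h))
    return out
E
cat > m.py <<'E'
from h import *
for cam in ("top","scene"):
    p=cv2.imread(f"pics/{cam}0.png")[:,:,::-1]
    print(cam,"bench",np.median(p.reshape(-1,3),0))
    for c in carts(cam,p): print(" cart",np.round(c,2))
    for u in ((291,222),(416,223),(240,205)) if cam=="top" else (): print(p[u[1],u[0]])
    x0,x1,y0,y1=300,780,-200,200
    o=rectify(cam,p,10.,x0,x1,y0,y1,.5); cv2.imwrite(f"pics/o_{cam}.png",o[:,:,::-1])
    g=o.astype(int).max(2); m=((g<95)).astype(np.uint8)
    m=cv2.morphologyEx(m,cv2.MORPH_OPEN,np.ones((5,5),np.uint8)); m=cv2.morphologyEx(m,cv2.MORPH_CLOSE,np.ones((61,61),np.uint8))
    for c in cv2.findContours(m,cv2.RETR_EXTERNAL,cv2.CHAIN_APPROX_NONE)[0]:
        if cv2.contourArea(c)<20000: continue
        r=cv2.minAreaRect(c); b=cv2.boxPoints(r)*.5
        print(" plate",np.round(np.c_[x1-b[:,1],y1-b[:,0]],1).tolist(),np.round(np.array(r[1])*.5,1))
    k={"top":dict(pin=((291,222),60)),"scene":dict()}[cam]
    # depth-based blobs
    d=np.load(f"pics/{cam}_d0.npy"); M=camera_model(cam); v,u=np.mgrid[:400,:640]
    P=(np.stack([(u-M["K"][0,2])/M["K"][0,0]*d,(v-M["K"][1,2])/M["K"][1,1]*d,d],-1)@M["orientation"].T+M["eye"])
    for nm,cx,cy in (("bench",450,-300),("bench2",600,150)):
        s=(abs(P[...,0]-cx)<30)&(abs(P[...,1]-cy)<30)&(d>0); print(nm,np.median(P[s][:,2]),P[s][:,2].std())
    gray=p.astype(int)
    s=(gray.max(2)<70)&(P[...,2]>42)&(P[...,2]<85)&(abs(P[...,0]-530)<80)&(abs(P[...,1]+20)<80)
    print("cap pts",s.sum(),np.median(P[s],0), (P[s].max(0)+P[s].min(0))/2)
E
python3 m.py
```

```text
top bench [121. 117. 107.]
[70 70 69]
[88 87 84]
[144 139 135]
 plate [[658.5, 222.10000610351562], [685.0999755859375, -38.0], [456.29998779296875, -61.29999923706055], [429.70001220703125, 198.6999969482422]] [230.1 261.4]
bench 1.5887349606227872 5.525375278918006
bench2 11.124864647749973 2.2889901987737176
cap pts 438 [595.52266021   1.42066345  51.01355229] [582.84038853  11.35350395  62.28058955]
scene bench [113. 108.  99.]
 plate [[685.5999755859375, 205.5], [691.4000244140625, -56.79999923706055], [443.29998779296875, -62.400001525878906], [437.3999938964844, 200.0]] [248.2 262.4]
bench 2.2606375369106217 5.170045615019542
bench2 11.880771857998468 1.6610299677110993
cap pts 187 [592.26226331   9.05907539  51.76639802] [584.39320379  11.20229321  60.4126246 ]
```

```bash
python3 - <<'E'
from h import *
t=[rectify(c,cv2.imread(f"pics/{c}0.png"),10.,410,710,-100,240,.75) for c in("top","scene")]
o=np.hstack([cv2.convertScaleAbs(i,alpha=1.5) for i in t])[:, :]
cv2.imwrite("pics/o2.png",cv2.resize(o,(800,int(o.shape[0]*800/o.shape[1])))); print(o.shape)
p=cv2.imread("pics/top0.png"); 
for u,v in ((408,224),(416,222),(460,216),(462,268),(405,279)): print(p[v-2:v+3,u-2:u+3].reshape(-1,3).max(0), end=' ')
E
```

```text
(400, 908, 3)
[140 144 149] [138 144 147] [138 141 146] [132 137 141] [138 143 148]
```

View pics/o2.png

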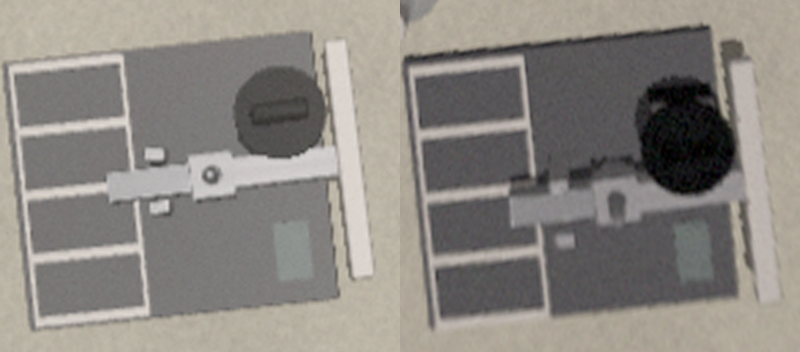

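```bash
sed -i 's/o.min(2)>150/o.min(2)>128/' h.py; cat > m2.py <<'E'
from h import *
from scipy.optimize import minimize
g=np.arange(-112,112.1,1); gy=np.arange(62,168.1,1); X,Y=np.meshgrid(g,gy); X,Y=X.ravel(),Y.ravel()
near=np.abs((X+135)%54-27)  # distance from bay centre
out=(Y<70)|(Y>160)|(abs(X)>104)|(near>23)
lab=np.where(out,1,-1.); 
ok=((Y>66)&(Y<164)&(abs(X)<108))&~((abs(X)<18)&(Y<95))
X,Y,lab=X[ok],Y[ok],lab[ok]
w=np.where(lab>0,1/(lab>0).sum(),-1/(lab<0).sum())
for cam in("top","scene"):
    p=cv2.imread(f"pics/{cam}0.png"); G=cv2.GaussianBlur(p.min(2).astype(np.float32),(0,0),.6)
    def f(q):
        c,s=np.cos(q[2]/100),np.sin(q[2]/100)
        uv=proj(cam,np.c_[q[0]+c*X-s*Y,q[1]+s*X+c*Y,np.where(lab>0,13.,10.)]).astype(np.float32)
        return -(cv2.remap(G,uv[None,:,0],uv[None,:,1],cv2.INTER_LINEAR)[0]*w).sum()
    best=min((minimize(f,[560+dx,60+dy,10.2],method="Nelder-Mead",options=dict(initial_simplex=[[560+dx,60+dy,10.2],[568+dx,60+dy,10.2],[560+dx,68+dy,10.2],[560+dx,60+dy,13.]])) for dx in(-10,0,10) for dy in(-10,0,10)),key=lambda r:r.fun)
    print(cam,best.x,best.fun)
    q=best.x; 
    for n,P in(("pin60",(q[0],q[1],60)),): print(n,proj(cam,P))
    for c in carts(cam,p[:,:,::-1]): print(" cart",np.round(c,2))
    hsv=p.max(2)
p=cv2.imread("pics/top0.png"); o=rectify("top",p,50.,520,650,-60,60,.5)
m=(o.max(2)<62).astype(np.uint8); n,l,s,c=cv2.connectedComponentsWithStats(m)
for i in range(1,n):
    if s[i,4]>3000:
        ct=max(cv2.findContours((l==i).astype(np.uint8),cv2.RETR_EXTERNAL,cv2.CHAIN_APPROX_NONE)[0],key=cv2.contourArea); (cx,cy),r=cv2.minEnclosingCircle(ct); e=cv2.fitEllipse(ct); print("cap",650-cy*.5,60-cx*.5,r*.5,650-e[0][1]*.5,60-e[0][0]*.5,np.array(e[1])/2)
o=rectify("top",p,30.,400,500,140,420,.5)
cv2.imwrite("pics/stand.png",cv2.resize(np.vstack([cv2.convertScaleAbs(rectify(c,cv2.imread(f"pics/{c}0.png"),30.,400,520,240,420,.5),alpha=1.4) for c in("top","scene")]),None,fx=1.2,fy=1.2))
E
python3 m2.py
```

```text
top [586.96414462  60.79799723  10.40403472] -32.56987114212396
pin60 [[287.98895062 208.77210836]]
 cart [ 427.7  -215.98    1.69   20.45   68.7 ]
 cart [ 449.97 -331.71    1.92   21.05   68.76]
 cart [ 552.88 -229.74    2.     21.19   68.44]
 cart [ 559.86 -329.94    2.26   20.69   68.67]
scene [586.65196952  60.82112523  10.43786249] -31.764241828470013
pin60 [[341.66149955 194.87104306]]
cap 609.8613319396973 0.8374748229980469 40.291297912597656 610.4102325439453 1.5513496398925781 [73.15130615 75.45219421]
```

View pics/stand.png

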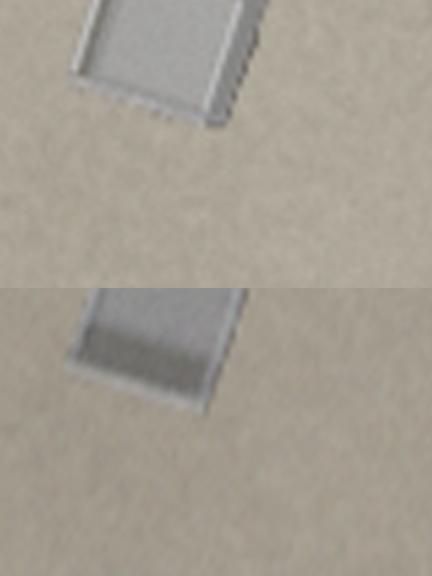

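```bash
sed -i 's/X+135/X+108/; s/420,520,240,420/x/; s/30.,400,520,240,420/30.,450,560,310,430/' m2.py; python3 m2.py
```

```text
Traceback (most recent call last):
  File "m2.py", line 16, in <module>
    best=min((minimize(f,[560+dx,60+dy,10.2],method="Nelder-Mead",options=dict(initial_simplex=[[560+dx,60+dy,10.2],[568+dx,60+dy,10.2],[560+dx,68+dy,10.2],[560+dx,60+dy,13.]])) for dx in(-10,0,10) for dy in(-10,0,10)),key=lambda r:r.fun)
  File "m2.py", line 16, in <genexpr>
    best=min((minimize(f,[560+dx,60+dy,10.2],method="Nelder-Mead",options=dict(initial_simplex=[[560+dx,60+dy,10.2],[568+dx,60+dy,10.2],[560+dx,68+dy,10.2],[560+dx,60+dy,13.]])) for dx in(-10,0,10) for dy in(-10,0,10)),key=lambda r:r.fun)
              ~~~~~~~~^^^^^^^^^^^^^^^^^^^^^^^^^^^^^^^^^^^^^^^^^^^^^^^^^^^^^^^^^^^^^^^^^^^^^^^^^^^^^^^^^^^^^^^^^^^^^^^^^^^^^^^^^^^^^^^^^^^^^^^^^^^^^^^^^^^^^^^^^^^^^^^^^^^^^^^^^^^
  File "m2.py", line 14, in f
    uv=proj(cam,np.c_[q[0]+c*X-s*Y,q[1]+s*X+c*Y,np.where(lab>0,13.,10.)]).astype(np.float32)
       ~~~~^^^^^^^^^^^^^^^^^^^^^^^^^^^^^^^^^^^^^^^^^^^^^^^^^^^^^^^^^^^^^^
  File "h.py", line 9, in proj
    m=camera_model(cam); c=(np.atleast_2d(P)-m["eye"])@m["orientation"]; q=c@m["K"].T
ValueError: time passes only in moves, steps and waits
```

```bash
sed -i 's/^import numpy as np, cv2/import numpy as np, cv2, station\nCM={c:station.camera_model(c) for c in ("top","scene")}\ndef camera_model(c): return CM[c]/' h.py
sed -i 's/560+dx/552+dx/g' m2.py; python3 m2.py
```

```text
top [560.28316468  58.00419791  10.49787566] -39.83556954158844
pin60 [[289.40690107 220.86436167]]
 cart [ 427.7  -215.98    1.69   20.45   68.7 ]
 cart [ 449.97 -331.71    1.92   21.05   68.76]
 cart [ 552.88 -229.74    2.     21.19   68.44]
 cart [ 559.86 -329.94    2.26   20.69   68.67]
scene [559.92078839  58.01761652  10.42304797] -39.17343256230846
pin60 [[342.1001384  185.74608251]]
cap 609.8613319396973 0.8374748229980469 40.291297912597656 610.4102325439453 1.5513496398925781 [73.15130615 75.45219421]
```

View pics/stand.png

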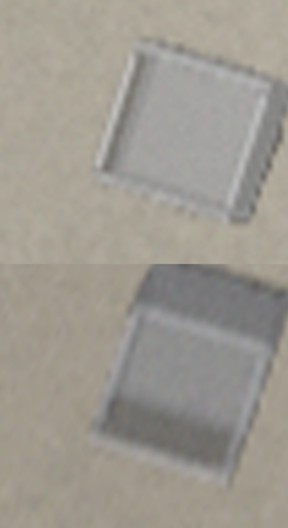

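```bash
cat >> h.py <<'E'
SX,SY,SA=560.1,58.0,0.1046
CAP=(610.3,1.3); STAND=(505.5,352.5)
def sh(x,y): c,s=np.cos(SA),np.sin(SA); return np.array([SX+c*x-s*y,SY+s*x+c*y])
def go(x,y,z,yaw,v=None,**k):
    P=[float(x),float(y),float(z)]
    if v: return servo_line(P,down(yaw),speed=v,**k)
    move_pose(P,down(yaw))
def st(t=""):
    s=sense(); r=s["tool_rot"]
    print(t,"t%.1f"%s["t"],np.round(s["tcp_pos"],1),"yaw%.3f"%np.arctan2(r[1,0],r[0,0]),"q6 %.2f"%s["qpos"][5],"F",np.round(s["force"],1),"M",np.round(s["torque"],2),"w%.1f f%.1f"%(s["gripper_width"],s["finger_force"])); return s
E
cat > a.py <<'E'
from h import *
x,y=CAP; L=SA+np.pi/2
go(x,y,150,L); gripper_to(40,40); st("above")
go(x,y,56,L,100); st("down")
gripper_to(5,60); st("grip")
E
python3 a.py
```

```text
above t4.5 [610.3   1.3 150. ] yaw1.675 q6 -0.20 F [ 0.1 -0.1 -0.2] M [-0.04 -0.02 -0.04] w39.9 f0.0
down t5.6 [610.7   1.3  56.6] yaw1.675 q6 -0.20 F [0.7 0.2 0.8] M [-0.02  0.03 -0.02] w40.1 f0.0
grip t5.9 [610.6   1.3  56.4] yaw1.675 q6 -0.20 F [0.2 0.  2.9] M [ 0.05 -0.08  0.04] w12.3 f61.7
```

```bash
cat > b.py <<'E'
from h import *
x,y=CAP; L=SA+np.pi/2
go(x,y,49.2,L,25); st("push")
for k in(1,2,3): go(x,y,49.2,L-k*np.pi/6,60); st("turn")
go(x,y,60,SA,25); st("up")
go(x,y,120,SA,80); st("out")
p,_=camera("scene"); c=p[100:300,200:440]; cv2.imwrite("pics/cap1.png",cv2.resize(c[:,:,::-1],None,fx=2.5,fy=2.5))
E
python3 b.py
```

```text
push t6.3 [610.7   1.3  49.8] yaw1.675 q6 -0.20 F [-2.1  0.5 17.7] M [ 0.    0.55 -0.  ] w12.7 f63.7
turn t7.0 [611.    1.1  49.8] yaw1.152 q6 0.32 F [-1.1 -2.9 14.9] M [-0.22  0.31 -0.1 ] w12.4 f63.5
turn t7.7 [610.9   1.2  49.8] yaw0.628 q6 0.85 F [-0.9  0.2 16.1] M [ 0.01  0.33 -0.1 ] w12.2 f63.5
turn t8.4 [610.9   1.2  49.8] yaw0.104 q6 1.37 F [-0.7 -0.5 16. ] M [ 0.18  0.23 -0.12] w12.5 f63.5
up t8.9 [609.9   1.3  59.7] yaw0.105 q6 1.37 F [0.5 0.9 1.2] M [ 0.03  0.08 -0.03] w12.2 f61.5
out t9.8 [610.    1.3 119.6] yaw0.105 q6 1.37 F [ 1.   0.3 -0.6] M [ 0.06  0.   -0.05] w12.8 f61.1
```

View pics/cap1.png

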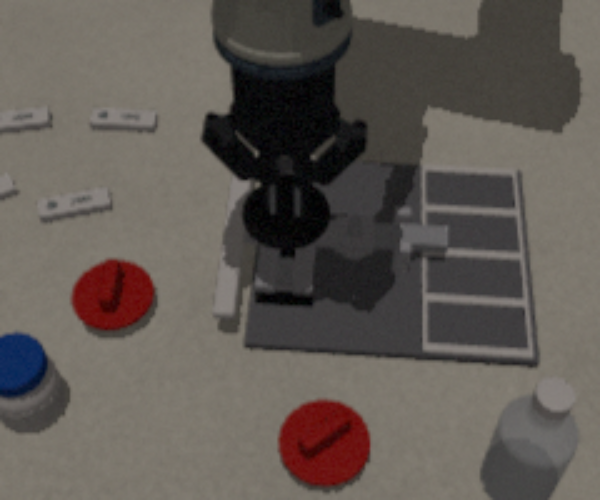

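The cap is out and held, with the open socket visible below it at about (285,280) in the crop. Next it goes to the stand.

```bash
cat > c.py <<'E'
from h import *
x,y=STAND; q=SA+.5
go(x,y,150,q); 
print(go(x,y,46,q,100)); print(go(x,y,38,q,25,until_force=4)); st("stand")
gripper_to(40); s=st("rel"); go(x,y,150,q,150)
go(430,-120,150,SA+np.pi/2)
p,_=camera("top"); cv2.imwrite("pics/t1.png",p[:,:,::-1])
for c in carts("top",p): print(np.round(c,2))
p2,_=camera("scene"); 
a=cv2.resize(p[190:310,120:280],None,fx=3,fy=3); b=cv2.resize(p2[130:250,400:560],None,fx=3,fy=3); cv2.imwrite("pics/st1.png",cv2.resize(np.hstack([a,b])[:,:,::-1],None,fx=.8,fy=.8))
E
python3 c.py
```

```text
False
True
stand t12.8 [506.  352.8  41.5] yaw0.605 q6 1.48 F [1.2 0.4 2.8] M [ 0.13 -0.04  0.04] w12.5 f62.5
rel t13.1 [505.6 352.5  41.1] yaw0.605 q6 1.48 F [-0.3 -0.6  0.6] M [0.04 0.03 0.07] w40.2 f0.0
[ 450.24 -331.78    1.92   21.44   69.63]
[ 552.95 -229.77    1.99   21.47   68.57]
[ 559.85 -329.88    2.26   21.25   68.8 ]
```

View pics/st1.png

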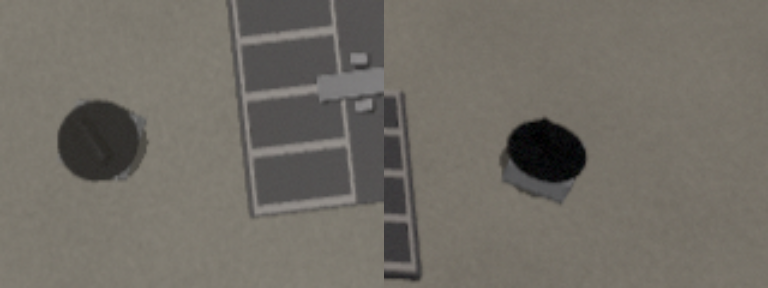

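```bash
cat > d.py <<'E'
from h import *
import sys
def norm(a,q1): # yaw mod pi with |q6|<=pi/2
    q6=q1+np.pi/2-a; q6=(q6+np.pi/2)%np.pi-np.pi/2; return q1+np.pi/2-q6
def pick_place(c,bay):
    x,y,a=c[:3]; yaw=norm(a,np.arctan2(y,x))
    gripper_to(44,40); go(x,y,90,yaw); go(x,y,4,yaw,120); gripper_to(10,40); s=st("grip")
    if not 20<s["gripper_width"]<28: print("BAD GRIP"); go(x,y,90,yaw,120); return False
    go(x,y,90,yaw,150)
    bx,by=sh(-81+54*bay,115); Y=SA+np.pi/2
    go(bx,by,90,Y); go(bx,by,20,Y,120); print(go(bx,by,13.2,Y,25,until_force=3)); st("set")
    gripper_to(36); go(bx,by,90,Y,150); return True
if __name__=="__main__":
    for bay in map(int,sys.argv[1:]):
        l=[c for c in carts() if c[1]<-150]; print(np.round(l,2))
        if not l or not pick_place(max(l,key=lambda c:c[1]),bay): break
E
python3 d.py 0
```

```text
[[ 450.24 -331.78    1.92   21.44   69.63]
 [ 553.01 -229.67    1.99   21.67   68.7 ]
 [ 559.86 -329.89    2.26   21.04   68.88]]
grip t18.1 [ 553.5 -229.9    5. ] yaw1.993 q6 -0.92 F [-1.3  0.9  6.8] M [0.16 0.18 0.02] w22.8 f39.2
True
set t21.3 [468.  164.   14.5] yaw1.675 q6 0.11 F [1.1 0.5 0.2] M [ 0.01 -0.02 -0.02] w22.2 f40.8
```

```bash
sed -i 's/go(x,y,4,yaw,120)/go(x,y,5.5,yaw,120)/; s/13.2,Y/13.7,Y/' d.py; python3 d.py 1 2 3; python3 - <<'E'
from h import *
go(430,-120,150,SA+np.pi/2)
p,_=camera("top"); cv2.imwrite("pics/t2.png",p[:,:,::-1])
o=rectify("top",p,20.,420,690,50,240,.5); cv2.imwrite("pics/tray.png",cv2.convertScaleAbs(o[:,:,::-1],alpha=1.5))
E
```

```text
[[ 427.43 -216.41    1.69   21.64   69.7 ]
 [ 450.16 -331.8     1.92   21.35   69.64]
 [ 559.65 -330.03    2.25   21.41   68.88]]
grip t25.1 [ 427.8 -216.6    6.3] yaw1.690 q6 -0.71 F [0.1 2.1 9. ] M [0.26 0.04 0.07] w23.1 f38.8
True
set t28.3 [522.  169.7  15.6] yaw1.675 q6 0.10 F [-0.1 -0.1 -0.7] M [-0.02 -0.02  0.  ] w22.3 f41.6
[[ 450.46 -331.88    1.92   21.78   70.01]
 [ 559.74 -329.83    2.26   21.25   68.97]]
grip t32.5 [ 560.2 -330.2    6.6] yaw2.260 q6 -1.31 F [-0.5  0.6  5.8] M [ 0.16  0.18 -0.01] w22.2 f39.2
True
set t36.1 [575.4 175.3  15.8] yaw1.675 q6 0.09 F [ 0.5 -1.1 -0.9] M [ 0.04  0.01 -0.04] w22.3 f41.8
[[ 449.95 -331.92    1.93   22.54   70.33]]
grip t40.4 [ 450.4 -332.2    6.5] yaw1.926 q6 -1.10 F [-0.7  0.9  7.5] M [0.19 0.11 0.05] w22.3 f39.0
True
set t44.0 [629.5 181.   15.7] yaw1.675 q6 0.08 F [ 1.3  0.7 -0.2] M [ 0.01 -0.04 -0.03] w22.4 f41.7
```

View pics/tray.png

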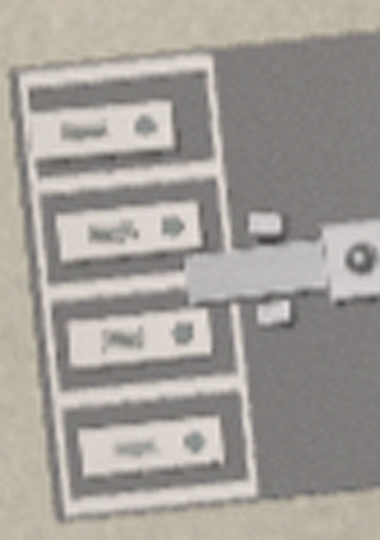

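The carts in bays 0 to 2 look centred. The bay 3 cart (top bay, around (102,126)) lies about 7 mm too far towards +y, so I'll measure all four in the shaker frame.

```bash
cat > e.py <<'E'
from h import *
def tray(p,cam="top"):
    r=[]
    for b in range(4):
        xs=np.arange(-22,22.1,.5)-81+54*b; ys=np.arange(74,156.1,.5); X,Y=np.meshgrid(xs,ys)
        W=np.array([sh(a,c) for a,c in zip(X.ravel(),Y.ravel())])
        uv=proj(cam,np.c_[W,np.full(len(W),22.)]).astype(np.float32)
        I=cv2.remap(p.min(2).astype(np.float32),uv[:,0].reshape(X.shape),uv[:,1].reshape(X.shape),cv2.INTER_LINEAR)
        # best-fit 24x72 rectangle
        best=max(((I[(abs(X-xs.mean()-dx)<12)&(abs(Y-115-dy)<36)].mean()-I[~((abs(X-xs.mean()-dx)<12)&(abs(Y-115-dy)<36))].mean()),dx,dy) for dx in np.arange(-8,8.1,1) for dy in np.arange(-12,12.1,1))
        r.append(np.round(best,1))
    return r
if __name__=="__main__":
    print(tray(cv2.imread("pics/t2.png")))
    p,_=camera("scene"); print(tray(p,"scene"))
E
python3 e.py
```

```text
[array([42.1,  0. ,  0. ]), array([38.9,  0. ,  1. ]), array([39.4,  0. ,  0. ]), array([42.2, -3. ,  9. ])]
[array([23.6,  0. ,  0. ]), array([21.9,  1. ,  1. ]), array([31.2,  1. ,  0. ]), array([32.2, -2. ,  9. ])]
```

```bash
cat > f.py <<'E'
from h import *
from e import tray
Y=SA+np.pi/2
a=sh(78.5,124); b=sh(81,115)
gripper_to(36,40); go(*a,90,Y); go(*a,15.5,Y,120); gripper_to(10,40); s=st("grip")
go(*a,25,Y,80); go(*b,25,Y,60); go(*b,15,Y,30,until_force=3); st("set"); gripper_to(36); go(*b,90,Y,150)
go(430,-120,150,Y)
p,_=camera("top"); print(tray(p)); cv2.imwrite("pics/t3.png",p[:,:,::-1])
p,_=camera("scene"); print(tray(p,"scene"))
print(carts())
E
python3 f.py
```

```text
grip t49.1 [625.9 189.6  16.7] yaw1.675 q6 0.10 F [-1.9 -1.3  7.7] M [-0.21  0.18 -0.01] w22.3 f39.7
set t50.0 [628.8 181.   15.8] yaw1.675 q6 0.08 F [-1.5 -0.1  7.9] M [-0.05  0.18 -0.04] w22.2 f42.8
[array([42.1,  0. ,  0. ]), array([39.1,  0. ,  1. ]), array([39.6,  0. ,  0. ]), array([41.2,  0. ,  0. ])]
[array([23.6,  1. ,  0. ]), array([22.1,  1. ,  1. ]), array([30.7,  1. ,  0. ]), array([30.5,  1. ,  0. ])]
[]
```

```bash
cat > g.py <<'E'
from h import *
Y=SA+np.pi/2; x,y=SX,SY
gripper_to(60,100); go(x,y,130,Y); go(x,y,30,Y,120); gripper_to(20,100); st("grip")
go(x,y,34,Y,20); st("lift1"); go(x,y,150,Y,80); s=st("lift")
p,_=camera("scene"); cv2.imwrite("pics/lift.png",cv2.resize(p[60:300,180:480][:,:,::-1],None,fx=2,fy=2))
E
python3 g.py
```

```text
grip t55.0 [560.6  58.   31.3] yaw1.676 q6 -0.11 F [-4.4 -1.2 16.6] M [-0.04  0.67  0.16] w32.0 f97.8
lift1 t55.4 [560.1  58.   34.1] yaw1.675 q6 -0.11 F [-0.5  0.  -2.9] M [ 0.03 -0.05  0.05] w32.2 f99.4
lift t57.0 [559.9  58.  149.5] yaw1.675 q6 -0.11 F [ 0.   0.  -1.7] M [ 0.02 -0.01 -0.02] w32.0 f99.5
```

View pics/lift.png

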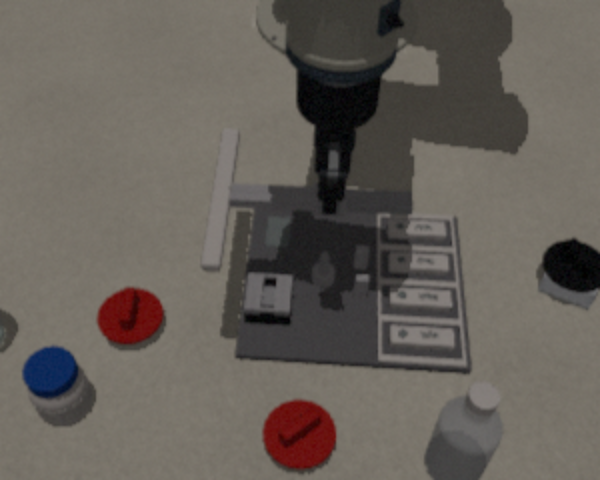

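The arm is lifted clear and held level at about (330,200) in the crop. Now I'll set it on the bench and regrip it half a turn round.

```bash
cat > i.py <<'E'
from h import *
Y=SA+np.pi/2; r,q=500,-.5; x,y=r*np.cos(q),r*np.sin(q)
go(500,-120,160,Y); st()
go(x,y,160,q); st("rot"); go(x,y,15,q,120); print(go(x,y,3,q,20,until_force=4)); st("touch")
gripper_to(60); st("rel"); go(x,y,150,q,150); go(250,-450,220,q)
p,_=camera("top"); cv2.imwrite("pics/t4.png",p[:,:,::-1])
o=rectify("top",p,12.,250,620,-420,-80,.6); cv2.imwrite("pics/arm.png",cv2.convertScaleAbs(o[:,:,::-1],alpha=1.4)); print(o.shape,x,y)
E
python3 i.py
```

```text
t57.8 [ 500.  -120.1  160. ] yaw1.675 q6 -0.46 F [ 1.4 -0.3 -2.7] M [ 0.05 -0.03 -0.01] w31.9 f99.5
rot t59.6 [ 439.1 -239.4  160. ] yaw-0.498 q6 1.45 F [-0.5 -0.1 -2.4] M [0.03 0.01 0.01] w31.9 f99.5
True
touch t61.4 [ 438.9 -239.8    6.3] yaw-0.500 q6 1.45 F [-1.7  0.3 10.5] M [0.1  0.12 0.02] w31.9 f101.2
rel t61.8 [ 438.6 -239.6    6. ] yaw-0.500 q6 1.45 F [-1.1  0.3  0.9] M [-0.01 -0.01  0.03] w60.3 f0.0
(617, 567, 3) 438.7912809451864 -239.7127693021015
```

View pics/arm.png

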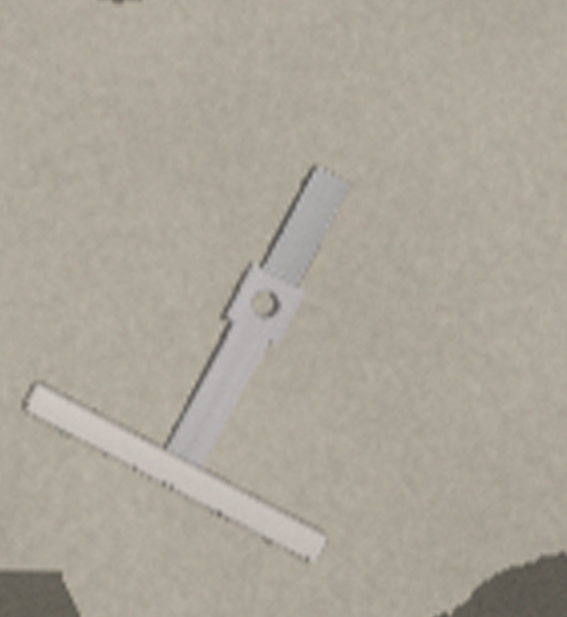

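The arm lies flat with the hole at (265,304) in the crop, which is about (437.6,-239.0) in the world. I'll regrip it there.

```bash
cat > j.py <<'E'
from h import *
Y=SA+np.pi/2; q=-.5; T=q+np.pi; x,y=437.6,-239.0
go(x,y,160,T); st(); go(x,y,6,T,120); gripper_to(20,100); st("grip")
go(x,y,160,T,100); go(500,-120,160,Y); st("rot")
go(SX,SY,120,Y); go(SX,SY,80,Y,80); st("above")
print(go(SX,SY,50,Y,30,until_force=8)); st("on")
print(go(SX,SY,29,Y,25,until_force=8)); st("seat")
E
python3 j.py
```

```text
t66.3 [ 437.6 -239.1  160. ] yaw2.641 q6 -1.69 F [-0.7 -0.  -0.5] M [-0.    0.05  0.02] w60.1 f0.0
grip t68.2 [ 437.9 -239.2    7. ] yaw2.642 q6 -1.69 F [-2.6  0.7 18.5] M [0.22 0.5  0.11] w31.8 f97.6
rot t71.0 [ 499.9 -120.2  159.9] yaw1.677 q6 -0.46 F [-0.7  0.3 -2.1] M [-0.01 -0.    0.05] w31.8 f99.5
above t72.5 [560.2  57.8  80.1] yaw1.675 q6 -0.11 F [ 0.2  0.6 -2.5] M [-0.02  0.01  0.05] w32.1 f99.5
False
on t73.6 [560.2  58.   50.2] yaw1.675 q6 -0.11 F [ 0.2  0.3 -2.6] M [-0.13  0.02  0.03] w31.9 f99.5
True
seat t74.3 [560.   58.   32.1] yaw1.675 q6 -0.11 F [-1.1 -0.5  8.8] M [-0.04  0.18 -0.07] w31.8 f101.1
```

```bash
cat > k.py <<'E'
from h import *
from e import tray
Y=SA+np.pi/2
gripper_to(60); st("rel"); go(SX,SY,140,Y,120); go(430,-200,200,Y)
p,_=camera("top"); cv2.imwrite("pics/t5.png",p[:,:,::-1]); p2,_=camera("scene")
a=cv2.resize(p[150:310,120:350],None,fx=1.74,fy=1.74); b=cv2.resize(p2[120:280,270:500],None,fx=1.74,fy=1.74)
cv2.imwrite("pics/arm2.png",cv2.convertScaleAbs(np.hstack([a,b])[:,:,::-1],alpha=1.4))
for c in("top","scene"): print(c,[ (round(r["score"],2),r["location"]) for n in("holder_hub","holder_bar") for r in place_of(c,n)], proj(c,[*sh(0,0),31]),proj(c,[*sh(0,115),31]))
E
python3 k.py
```

```text
rel t74.7 [559.5  58.   31.7] yaw1.675 q6 -0.11 F [-0.5 -0.7  0.9] M [ 0.02  0.03 -0.04] w59.9 f0.0
top [(0.58, [223.4, 289.3]), (0.68, [231.5, 236.9]), (0.19, [132.4, 398.8])] [[290.41447526 221.3662083 ]] [[240.02277398 227.56350813]]
scene [(0.89, [191.1, 341.2]), (0.79, [194.7, 389.9])] [[341.50475758 193.42498324]] [[389.89754181 196.25825541]]
```

View pics/arm2.png

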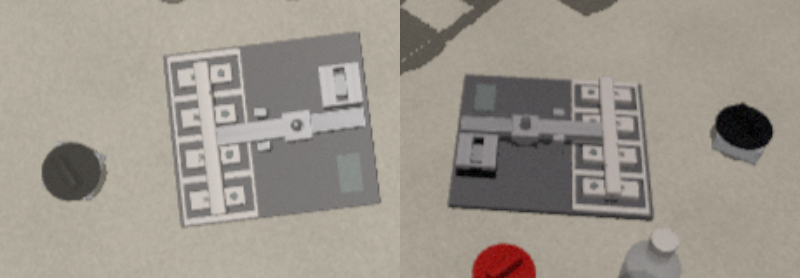

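The arm is reversed: its cross-bar lies over all four cartridges, with the hub on the pin at (297,125) in the left half. The socket is free at (340,85) and the cap is still in the stand. Now I'll refit the cap.

```bash
cat > l.py <<'E'
from h import *
d=station.camera("top")[1]; M=CM["top"]; v,u=np.mgrid[:400,:640]
P=(np.stack([(u-M["K"][0,2])/M["K"][0,0]*d,(v-M["K"][1,2])/M["K"][1,1]*d,d],-1)@M["orientation"].T+M["eye"])
for n,(a,b) in dict(tail=(0,-60),bar=(0,115),barL=(-80,115),barR=(80,115),deck=(-60,0),arm=(0,60)).items():
    w=sh(a,b); s=np.hypot(P[...,0]-w[0],P[...,1]-w[1])<7; print(n,round(float(np.median(P[s][:,2])),1),end="; ")
x,y=STAND; q=SA+.5
gripper_to(40,60); go(x,y,150,q); go(x,y,41.5,q,120); st("at"); gripper_to(5,60); st("grip"); go(x,y,150,q,120)
x,y=CAP; go(x,y,130,SA); st("above"); go(x,y,90,SA,80); print(go(x,y,66,SA,30,until_force=6)); st("slot?")
E
python3 l.py
```

```text
tail 38.1; bar 37.4; barL 37.2; barR 38.1; deck 10.2; arm 37.8; at t80.6 [506.  352.7  42.2] yaw0.605 q6 1.48 F [-1.2  0.5  0.3] M [ 0.   -0.03  0.01] w39.9 f0.0
grip t81.0 [505.9 352.7  42.4] yaw0.605 q6 1.48 F [-0.8  0.   7. ] M [-0.08  0.22 -0.  ] w12.6 f59.4
above t83.4 [610.2   2.4 130. ] yaw0.106 q6 1.37 F [-0.2 -0.2 -2.1] M [-0.02  0.01  0.01] w12.8 f58.5
False
slot? t85.0 [610.4   1.3  66.1] yaw0.105 q6 1.37 F [ 0.1  0.3 -0.9] M [-0.    0.01  0.03] w12.8 f58.5
```

```bash
cat > n.py <<'E'
from h import *
x,y=CAP
print(go(x,y,60,SA,20,until_force=12)); st("carry")
print(go(x,y,49.8,SA,20,until_force=30)); s=st("push")
if s["tcp_pos"][2]<51.5:
    for k in(1,2,3): go(x,y,49.8,SA+k*np.pi/6,60); st("turn")
    go(x,y,57,SA+np.pi/2,25); st("up")
E
python3 n.py
```

```text
False
carry t85.5 [610.4   1.3  60. ] yaw0.105 q6 1.37 F [ 0.3 -1.2  1.4] M [ 0.   -0.02  0.05] w12.2 f58.8
True
push t86.0 [610.4   1.3  50.4] yaw0.105 q6 1.37 F [-1.2  0.5 10.5] M [-0.02  0.21  0.02] w12.3 f59.8
turn t86.7 [611.1   1.2  50.4] yaw0.628 q6 0.85 F [-0.1 -0.1 13.5] M [0.01 0.1  0.13] w12.5 f60.4
turn t87.3 [611.1   1.2  50.4] yaw1.152 q6 0.32 F [-0.  -0.6 12. ] M [0.02 0.08 0.12] w12.5 f60.4
turn t88.0 [611.1   1.2  50.4] yaw1.676 q6 -0.20 F [-0.3 -0.1 13. ] M [0.02 0.05 0.04] w12.5 f60.4
up t88.4 [610.4   1.3  57. ] yaw1.675 q6 -0.20 F [ 2.  -0.3  2.7] M [-0.02 -0.32 -0.06] w12.6 f61.7
```

```bash
cat > o.py <<'E'
from h import *
x,y=CAP; Y=SA+np.pi/2
print(go(x,y,61,Y,15,until_force=10)); st("tug"); go(x,y,57,Y,20)
gripper_to(40); st("rel"); go(x,y,160,Y,120); go(430,-200,220,Y); wait(.5)
from e import tray
p,_=camera("top"); p2,_=camera("scene")
a=cv2.resize(p[130:310,120:350],None,fx=1.74,fy=1.74); b=cv2.resize(p2[120:300,270:500],None,fx=1.74,fy=1.74)
cv2.imwrite("pics/fin.png",cv2.convertScaleAbs(np.hstack([a,b])[:,:,::-1],alpha=1.5))
E
python3 o.py
```

```text
True
tug t88.7 [610.2   1.3  57.4] yaw1.675 q6 -0.20 F [0.1 0.5 2.1] M [ 0.05 -0.27  0.01] w12.3 f65.7
rel t89.3 [610.1   1.3  56.9] yaw1.675 q6 -0.20 F [-0.  -0.6 -0.5] M [ 0.01 -0.03  0.08] w40.2 f0.0
```

View pics/fin.png

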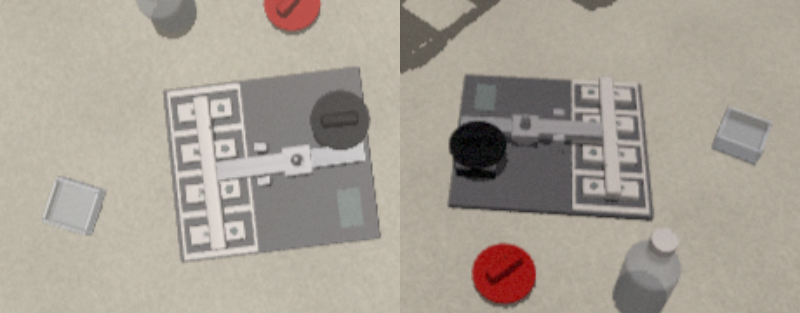

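```bash
python3 - <<'E'
from h import *
from e import tray
for f in("t3","t5"): print(tray(cv2.imread(f"pics/{f}.png")))
p,_=camera("top"); print(tray(p)); p,_=camera("scene"); print(tray(p,"scene"))
E
```

```text
[array([42.1,  0. ,  0. ]), array([39.1,  0. ,  1. ]), array([39.6,  0. ,  0. ]), array([41.2,  0. ,  0. ])]
[array([33.5,  0. ,  0. ]), array([25.2,  0. ,  1. ]), array([28.6,  0. ,  0. ]), array([35.6,  0. ,  0. ])]
[array([33.6,  0. ,  0. ]), array([25.2,  0. ,  1. ]), array([28.6,  0. ,  0. ]), array([35.5,  0. ,  0. ])]
[array([19.,  0.,  0.]), array([14.5,  1. ,  0. ]), array([29.6,  1. ,  0. ]), array([28.6,  0. ,  0. ])]
```

```bash
python3 -c "
from station import *
print(close_job())"
```

```text
the job is handed in; nothing more can be done
None
```

The job is done and handed in at about 92 s of robot time: all four cartridges are within about 1 mm of their bay centres, the hold-down arm is reversed and fully down on its pin, and the cap is back in its socket and locked (it held against a tug).

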